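Stow the palette knife and fasten its hasp

TASK

Put the palette knife away: draw it out of the slanted knife block by its handle, lay it flat on the bare worktop and let go, then take it again by the middle and lay it flat in the long pocket of the wooden tray with its handle under the hasp. Then swing the tray's hinged hasp over the handle until it lies fully down over its staple. Leave the other things on the worktop where they stand.

Things in the scene. Friction and masses are not known exactly. Their poses are not given: they have to be found in the camera images.
- palette_knife: palette knife 190 mm long, 0.12 kg: pale wooden handle 24 mm wide (y), 18 mm thick (z), from x = -95 to +13 mm, then a steel blade 28 mm wide, 4 mm thick. Origin at its balance point, mid-length and mid-thickness (9 mm up when it lies flat); +x to the blade tip. At the start it is in the block's slot, +x pointing 37 degrees down into it, y level, 70 mm of handle out of the mouth.
- handle_end (a point): end of the palette knife's handle, at x = -95 mm in the knife's frame
- knife_block: fixed medium-brown wooden knife block on a dark base 150 x 84 mm, about 140 mm high, with one slot that slants 37 degrees up towards -x. Origin: on the worktop under its base, x points away from the mouth, level. The slot is 33 mm wide (y), 23 mm high and 122 mm deep; the block around it is 70 mm wide.
- slot_mouth (a point): centre line of the knife at the slot's mouth; draw the knife along the block's direction (-0.796, 0, +0.605) for 125 mm to free it
- knife_tray: fixed pale wooden tray, base 230 (x) x 100 (y) x 10 mm, origin under its centre. Walls up to z = 28 mm enclose a pocket along x, 204 mm long, 32 mm wide; the long walls are left out for x = -35 to +35 mm as finger gaps. The hasp crosses it at x = -65 mm, where the handle belongs: the knife's x axis then points along the tray's +x.
- pocket (a point): centre of the pocket's floor (z = 10 mm in the tray's frame), axes as the tray; the knife's origin belongs 9 mm above it
- hasp (a joint): angle of the steel hasp on its stiff hinge, rad: 0 = lying level over the pocket with its eye over the staple, grows as it opens upward, 2.6 = stop, leaning back outward. It stays where it is left.
- hasp_hinge (a point): middle of the hasp's hinge axis, at (-65, -38, 36) mm in the tray's frame; the axis is the tray's x axis, and the closed hasp points along the tray's +y
- hasp_tab (a point): middle of the hasp's free-end tab, 105 mm from the hinge axis; the tab is 22 mm wide (along the hinge axis), 7 mm thick and reaches from 86 to 120 mm from the axis; closed it juts out past the tray's edge, 36 mm above the worktop. The staple is an upright steel loop 78 mm from the hinge axis, its top 50 mm above the worktop.
- spice_jar: spice jar with red cap, 45 mm across, 106 mm tall, a bystander; origin under its centre
- timer: round kitchen timer, 68 mm across, 53 mm high, a bystander; origin under its centre
- jug: measuring jug, 120 x 169 x 135 mm, a bystander; origin under it
- muffin: muffin in a paper case, 70 mm across, 36 mm high, at the back between block and tray, a bystander; origin under its centre
- muffin_b: muffin in a paper case, 70 mm across, 37 mm high, in front of the block, a bystander; origin under its centre
- carton: small carton, 38 x 58 x 86 mm, behind the tray, a bystander; origin under its centre

How it is judged (in metres and radians):
On the way, in this order (a step that is already met when the one before it is completed fails the run):
1. the knife lies flat on the bare worktop, let go (height (world z) of palette_knife below 0.013 m and height (world z) of handle_end below 0.014 m and contact force between the fingers and palette_knife below 0.1 N and linear speed of palette_knife below 0.03 m/s), for 0.2 s.
2. the knife lies down in the tray's pocket with its handle at the hasp end, let go, while the hasp is still open (x of palette_knife in the frame of pocket between -0.01 and 0.01 m and y of palette_knife in the frame of pocket between -0.007 and 0.007 m and z of each of palette_knife, handle_end in the frame of pocket below 0.013 m and x of handle_end in the frame of pocket below -0.08 m and contact force between the fingers and palette_knife below 0.1 N and value of joint hasp above 0.3 rad), for 0.2 s.
At the end, for the whole second after the job is handed in: The knife lies at rest on the pocket's floor (origin within 10 mm along and 7 mm across the pocket's centre, its origin and its handle end at most 13 mm above the floor), handle under the hasp, and the hasp is down over its staple to within 0.08 rad, at rest (x of palette_knife in the frame of pocket between -0.01 and 0.01 m and y of palette_knife in the frame of pocket between -0.007 and 0.007 m and z of each of palette_knife, handle_end in the frame of pocket below 0.013 m and x of handle_end in the frame of pocket below -0.08 m and linear speed of palette_knife below 0.02 m/s and value of joint hasp below 0.08 rad and velocity of joint hasp between -0.05 and 0.05 rad/s); the robot touches nothing.
It fails at once if a bystander (spice jar, timer, jug, muffins, carton) is moved by more than 25 mm (distance of any of spice_jar, timer, jug, muffin, muffin_b, carton from where it was at the start of the episode above 0.025 m).
It also fails if it takes over 64 s, if anything falls off the work surface, if the arm or the gripper's body presses on something with over 40 N, if the wrist force passes 120 N, or if a joint passes its speed limit or range.

ROBOT

A 6-joint arm with a two-finger parallel gripper is mounted at the origin on a cart in front of the work surface, level with it; the furniture and walls round the work are solid. World frame = base frame: x ahead of the robot, y to its left, z up, the work surface at z = 0. Lengths are in m, angles in degrees, forces in N, time in s.
With the tool pointing down it reaches from about 0.4 to 0.825 m from the base axis. Payload 7 kg.
Tool frame: the origin (TCP) lies at the very end of the fingers, on their centre line; the grasp point (between the pads) lies 19 mm behind it (ctrl.grip_point_offset is the distance from the TCP to the grasp point, in m); x points along the fingers, z is the direction in which the jaws open and shut, and the axes are right-handed (so a half turn about x gives the same grasp; the last joint's range is limited). The gripper opens to 88 mm and grips with 3 to 60 N. Pads are 19 mm wide; open, the fingers measure 130 mm over their backs; the gripper's body (78 mm by 193 mm) begins 47 mm behind the grasp point.
Start: joints at [-57.462, 20.546, 0.682, 0, -70.136, -16.507], TCP at [0.186, -0.649, 0.227] pointing down, gripper open.
Joint ranges: [-176.03, 176.03], [-82.01, 121.73], [-58.28, 71.71], [-173.87, 95.51], [-174.79, -0.11], [-173.66, 173.66]. Speed limits (degrees/s): [136.94, 136.94, 172.46, 180, 180, 180].

INTERFACE

Orientations are given as [roll, pitch, yaw] about the fixed x, y, z axes, in that order (R = Rz(yaw) Ry(pitch) Rx(roll)).
In Python, from plant import get_obs, snapshot, calibration, close_job, ctrl gives the robot as it stands.
- The arm moves only by the tool move_arm, never from a script. Its argument "commands" is a list that holds one entry, the list of rows, each a list of 4 numbers: the shift along the tool's x, y, z in cm, then the turn about the tool's x in rad. In form: [[[dx, dy, dz, spin], ...]]. A call has 1 to 8 rows; each row shifts and turns the commanded pose from where the row before left it, along the tool's axes as they then stand; what a row does not reach is not made up. A row lasts 1/10 s, in which the tool goes at most 50 mm and 8.59 degrees, less where a joint would pass 70% of its speed; a pose out of reach is approached as far as the arm can. A call with a gripper value outside its range is refused whole. "jaw" is the finger opening in cm, from 0 to 8.76, set as the call begins (left out, the last holds). The fingers move at their own pace and stop on an object; the grip force is fixed at half the most. Time passes only in rows, so rows that do not move let the fingers close. It gives the time, the measured TCP pose, the force and the opening at its end, in the units of the state.
- get_obs(): the state, without advancing time (a new reading comes with each control period).
- snapshot(name): name is "side" or "top" or "wrist"; returns (picture, depth): 384x512x3 uint8, red, green, blue; 384x512 float32, m along the optical axis (not along the pixel's ray), 0 where there is no reading.
- calibration(name): a dict with "mtx" (3x3 intrinsics, pixels), "k1" (the pictures are not rectified: a ray, as slopes to the right and down, at radius r is drawn at 1 + k1 r^2 times it, then the intrinsics apply), "T" (4x4, takes a point from camera to world coordinates); the wrist camera has in their place "tool_from_camera" (4x4, takes a point from camera to tool coordinates, whose origin is the TCP and whose axes are the tool frame's). Camera axes: x right, y up, looking along -z (the intrinsics and any distortion apply to the point x, -y, -z); pixel columns grow to the right and rows downward; lengths in m; the calibration is good to about 2 mm. A picture is of the moment at which its call begins: read the wrist's pose just before it. calibration takes no time and is no camera call.
- close_job(): hands the job in, once; it reports no verdict.
The state is a dict: "clock": time; "joint_pos": joint angles; "qvel": joint speeds; "tau": joint torques, N m; "tool_pos": TCP position; "orientation": TCP orientation; "force": force on the tool from outside, world axes, zero at the start; "moment": the same for the moment, N m; "opening": finger opening in m.
Only numpy, scipy, OpenCV 4.12 (cv2) and the standard library are available. Lean on these libraries where they do the work, as an engineer would, in place of code of your own. Each camera call takes 0.05 s, during which the arm holds its last target. There are 200 camera calls.

## Working session

There is one attempt and no reset: what is moved stays moved. The work goes in short steps, Python scripts to look and compute and a tool call to move; the robot and the scene stay as the last step left them, time stands still between calls to the robot, and variables do not carry over. Pictures are saved under pics/ and viewed, about 8 in all and at most 12, crops included, and the job is handed in when it is done.

Besides the shell and the picture viewer there is one more tool, called as name(argument=value, ...), one argument or row to a line, values as JSON. move_arm: Moves the arm, as the interface text tells. Its arguments: {"type":"object","properties":{"commands":{"type":"array"},"jaw":{"type":"number"}},"required":["commands"]}

```bash
ls; mkdir -p pics
cat > h.py <<'E'
import numpy as np, cv2, json
from plant import get_obs, snapshot, calibration, ctrl
from scipy.spatial.transform import Rotation as R
def pose(o=None):
    o=o or get_obs(); T=np.eye(4); T[:3,:3]=R.from_euler('xyz',o['orientation'],degrees=True).as_matrix(); T[:3,3]=o['tool_pos']; return T
def cloud(name):
    c=calibration(name); o=get_obs(); img,d=snapshot(name)
    T=c['T'] if 'T' in c else pose(o)@np.array(c['tool_from_camera'])
    K=np.array(c['mtx']); v,u=np.mgrid[:384,:512]
    s=cv2.undistortPoints(np.stack([u,v],-1).reshape(-1,1,2).astype(float),K,np.array([c['k1'],0,0,0.])).reshape(384,512,2)
    P=np.stack([s[...,0]*d,-s[...,1]*d,-d],-1)@np.array(T)[:3,:3].T+np.array(T)[:3,3]
    P[d<=0]=np.nan
    return img,P
def save(n,img): cv2.imwrite('pics/'+n,cv2.cvtColor(img,cv2.COLOR_RGB2BGR))
E
python3 - <<'E'
from h import *
print(get_obs())
for n in ['top','side']:
    img,P=cloud(n); save(n+'0.png',img); np.save(n+'0.npy',P)
    c=calibration(n); print(n,np.round(c['T'],3).tolist(),c['k1'],c['mtx'])
c=calibration('wrist');print(c)
E
```

```text
pics
{'clock': 0.0, 'joint_pos': array([-5.74622717e+01,  2.05909221e+01,  6.36103700e-01, -2.00043938e-02,
       -7.01352397e+01, -1.65073866e+01]), 'qvel': array([-0.14588846,  0.05560538,  0.0440961 ,  0.08303196, -0.02622245,
       -0.03434015]), 'tau': array([-6.23352043e-04, -5.82719493e+01,  2.93066007e+01,  6.99758694e+00,
        6.94809831e-03, -1.70301364e-04]), 'tool_pos': array([ 0.1862559 , -0.64830976,  0.22564653]), 'orientation': array([  4.71407708,  89.90799874, 110.73760652]), 'force': array([ 0.10613187, -0.21608533,  0.04357885]), 'moment': array([-0.03381989, -0.02070101, -0.0275003 ]), 'opening': 0.08771535874546811}
top [[-0.014, 0.985, -0.175, 0.319], [-1.0, -0.016, -0.013, 0.086], [-0.015, 0.174, 0.985, 1.467], [0.0, 0.0, 0.0, 1.0]] -0.08700552330551353 [[418.93271816   0.         254.38687761]
 [  0.         418.93271816 195.17080415]
 [  0.           0.           1.        ]]
side [[-0.999, 0.03, -0.029, 0.495], [-0.042, -0.671, 0.74, 0.871], [0.003, 0.741, 0.672, 0.805], [0.0, 0.0, 0.0, 1.0]] -0.03430171716423961 [[372.93233588   0.         245.29964619]
 [  0.         372.93233588 191.83970025]
 [  0.           0.           1.        ]]
{'mtx': array([[342.88367638,   0.        , 254.08788746],
       [  0.        , 342.88367638, 187.02198644],
       [  0.        ,   0.        ,   1.        ]]), 'k1': -0.05687119076067168, 'tool_from_camera': array([[-5.36937053e-04,  2.83815805e-01, -9.58878668e-01,
        -1.57626089e-01],
       [ 4.59849083e-04,  9.58878775e-01,  2.83815580e-01,
         7.56281313e-02],
       [ 9.99999750e-01, -2.88548375e-04, -6.45369981e-04,
        -4.18297687e-04],
       [ 0.00000000e+00,  0.00000000e+00,  0.00000000e+00,
         1.00000000e+00]])}
```

View pics/top0.png

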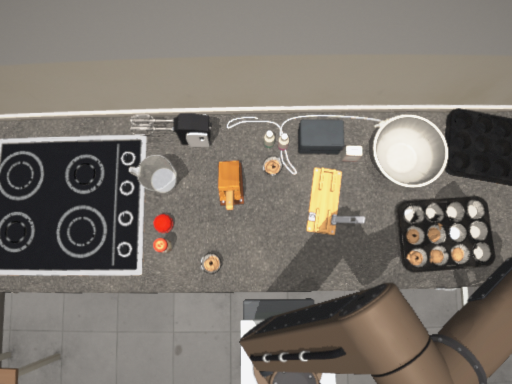

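View pics/side0.png

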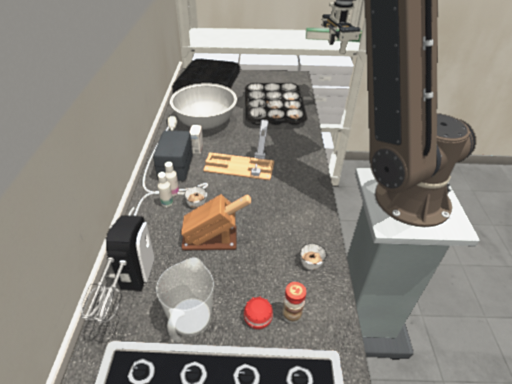

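The top view shows the block at (230,180) with the handle at (229,203) pointing towards the robot. The tray is at (324,200), its open hasp leaning right at (348,219) and its staple left at (312,217).

```bash
python3 - <<'E'
from h import *
for n in ['top','side']:
    P=np.load(n+'0.npy'); img=cv2.imread(f'pics/{n}0.png'); hsv=cv2.cvtColor(img,cv2.COLOR_BGR2HSV)
    x,y,z=np.moveaxis(P,-1,0)
    wood=(hsv[...,0]>8)&(hsv[...,0]<28)&(hsv[...,1]>90)&(hsv[...,2]>90)
    tr=wood&(y<-0.05)&(y>-0.35)&(z>0.003)&(z<0.045)&(x>0.35)
    r=cv2.minAreaRect((P[tr][:,:2]*1000).astype(np.float32)); print(n,'tray',tr.sum(),r, np.percentile(z[tr],[5,50,95]))
    bl=(y>0.05)&(y<0.3)&(x>0.35)&(x<0.75)&wood&(z>0.02)
    # handle by local: print per-y slices
    q=P[bl]; r=cv2.minAreaRect((q[:,:2]*1000).astype(np.float32)); print('block+handle',r,q.min(0),q.max(0))
    # handle: x below mouth
    xs=np.arange(q[:,0].min(),q[:,0].max(),.01)
    for a in xs:
        s=q[(q[:,0]>=a)&(q[:,0]<a+.01)&(q[:,2]>.06)]
        if len(s)>2: print(round(a,3),len(s),'y',s[:,1].min().round(3),s[:,1].max().round(3),s[:,1].mean().round(3),'z',np.percentile(s[:,2],[5,50,95]).round(3))
    # hasp
    hs=(y<-0.2)&(y>-0.4)&(x>.35)&(x<.6)&(z>.035)
    q=P[hs];print('hasp',hs.sum(),q.min(0),q.max(0)) if hs.sum() else 0
    if hs.sum():
        for a in np.arange(q[:,1].min(),q[:,1].max(),.015):
            s=q[(q[:,1]>=a)&(q[:,1]<a+.015)]
            if len(s): print('h',round(a,3),len(s),s.mean(0).round(3),s[:,0].min().round(3),s[:,0].max().round(3))
E
python3 -c "
import cv2;a=cv2.imread('pics/top0.png')[140:290,140:380];b=cv2.imread('pics/side0.png')[110:280,150:350]
a=cv2.resize(a,(600,375),interpolation=2);b=cv2.resize(b,(265,225));cv2.imwrite('pics/c0.png',a)"
```

```text
top tray 1649 ((554.9053344726562, -140.54666137695312), (102.22115325927734, 231.83946228027344), 80.67032623291016) [0.0056378  0.01163124 0.0300597 ]
block+handle ((523.0104370117188, 160.55093383789062), (175.57810974121094, 369.3426513671875), 81.82787322998047) [0.35236738 0.05100061 0.02002014] [0.69484575 0.27369908 0.16475747]
0.502 14 y 0.171 0.193 0.182 z [0.151 0.156 0.16 ]
0.512 24 y 0.171 0.193 0.182 z [0.155 0.16  0.165]
0.522 22 y 0.171 0.194 0.182 z [0.15  0.153 0.158]
0.532 16 y 0.172 0.194 0.183 z [0.142 0.145 0.15 ]
0.542 41 y 0.155 0.219 0.187 z [0.094 0.133 0.144]
0.552 71 y 0.15 0.22 0.184 z [0.099 0.109 0.136]
0.562 66 y 0.15 0.219 0.186 z [0.104 0.121 0.129]
0.572 88 y 0.151 0.221 0.185 z [0.097 0.131 0.141]
0.582 66 y 0.152 0.221 0.185 z [0.135 0.14  0.144]
0.592 60 y 0.152 0.222 0.184 z [0.126 0.133 0.139]
0.602 53 y 0.152 0.223 0.189 z [0.119 0.125 0.129]
0.612 61 y 0.153 0.224 0.187 z [0.112 0.118 0.123]
0.622 46 y 0.154 0.224 0.19 z [0.106 0.109 0.115]
0.632 57 y 0.155 0.224 0.186 z [0.097 0.103 0.108]
0.642 49 y 0.155 0.222 0.19 z [0.087 0.095 0.101]
0.
[... 1732 characters left out ...]
02]
0.65 92 y 0.155 0.224 0.2 z [0.064 0.089 0.095]
0.66 79 y 0.154 0.224 0.198 z [0.064 0.081 0.087]
0.67 71 y 0.157 0.225 0.198 z [0.065 0.075 0.08 ]
0.68 65 y 0.158 0.226 0.193 z [0.063 0.068 0.072]
0.69 10 y 0.159 0.205 0.181 z [0.061 0.062 0.064]
hasp 144 [ 0.35226181 -0.39984988  0.03509161] [ 0.59960229 -0.20021167  0.1258939 ]
h -0.4 29 [ 0.492 -0.396  0.049] 0.352 0.596
h -0.385 4 [ 0.596 -0.382  0.101] 0.592 0.6
h -0.37 1 [ 0.598 -0.367  0.106] 0.598 0.598
h -0.265 7 [ 0.474 -0.252  0.122] 0.465 0.482
h -0.25 37 [ 0.476 -0.242  0.115] 0.465 0.485
h -0.235 31 [ 0.476 -0.229  0.1  ] 0.467 0.488
h -0.22 28 [ 0.48  -0.212  0.082] 0.47 0.488
h -0.205 7 [ 0.482 -0.202  0.074] 0.473 0.491
```

View pics/c0.png

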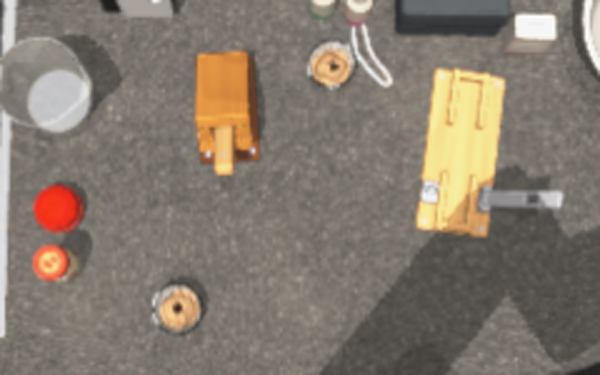

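The crop agrees: tray yaw about -9°, block yaw about 3°, hasp at about 2.3 rad. The handle is clear, and the muffins are at crop (330,63) and (178,308). Next: planning numbers.

```bash
cat >> h.py <<'E'
def plan(pts,yaws,T=None):
    """waypoints (world TCP) with jaw-axis yaw in deg (mod 180): prints tool shifts in cm and spin, per leg"""
    T=pose() if T is None else T.copy()
    for p,yw in zip(pts,yaws):
        if yw is None: sp=0
        else:
            z=T[:3,2]; cur=np.degrees(np.arctan2(z[1],z[0])); d=(yw-cur+90)%180-90
            sp=-np.radians(d)  # tool x is down
        d=T[:3,:3].T@(np.array(p)-T[:3,3])*100
        print('to',np.round(p,3),'shift cm',d.round(2),'spin',round(sp,3),'rows>=',round(max(np.linalg.norm(d)/5,abs(sp)/.1499),1))
        T[:3,3]=p; T[:3,:3]=T[:3,:3]@R.from_euler('x',sp).as_matrix()
E
python3 - <<'E'
from h import *
T=pose();print(T.round(3))
P=np.load('top0.npy')
for n,(u,v) in dict(muffin=(272,166),muffin_b=(210,263),carton=(354,151),jar=(161,244)).items(): print(n,np.nanmedian(P[v-2:v+3,u-2:u+3].reshape(-1,3),0).round(3))
plan([(.45,-.2,.27),(.50,.183,.27),(.539,.184,.20),(.539,.184,.128)],[None,93.3,None,None])
E
```

```text
[[-0.001 -0.961 -0.276  0.186]
 [ 0.001 -0.276  0.961 -0.648]
 [-1.     0.     0.001  0.226]
 [ 0.     0.     0.     1.   ]]
muffin [0.678 0.041 0.03 ]
muffin_b [0.342 0.259 0.027]
carton [ 0.712 -0.239  0.086]
jar [0.404 0.41  0.107]
to [ 0.45 -0.2   0.27] shift cm [ -4.38 -37.73  35.82] spin 0 rows>= 10.4
to [0.5   0.183 0.27 ] shift cm [  0.05 -15.38  35.43] spin 0.222 rows>= 7.7
to [0.539 0.184 0.2  ] shift cm [ 7.   -3.9  -0.13] spin 0 rows>= 1.6
to [0.539 0.184 0.128] shift cm [ 7.2  -0.   -0.01] spin 0 rows>= 1.4
```

move_arm(
  commands=[
    [[-0.6,-2.7,2.55,0],[-0.6,-2.7,2.55,0],[-0.6,-2.7,2.55,0],[-0.6,-2.7,2.55,0],[-0.6,-2.7,2.55,0],[-0.6,-2.7,2.55,0],[-0.6,-2.7,2.55,0],[0,-2.7,2.55,0]],
  ],
  jaw=6,
)

```text
clock: 0.9
tool_pos: [0.3383, -0.3918, 0.2692]
orientation: [-139.2, 89.9, -33.2]
force: [1.5, -0.0, -0.1]
opening: 0.06
```

move_arm(
  commands=[
    [[0,-2.7,2.55,0],[0,-2.7,2.55,0],[0,-2.7,2.55,0],[0,-2.7,2.55,0],[0,-2.7,2.55,0],[0,-2.7,2.55,0],[0,-1.5,3.5,0],[0,-1.5,3.5,0]],
  ],
)

```text
clock: 1.7
tool_pos: [0.4606, -0.1241, 0.2681]
orientation: [69.6, 89.9, 175.6]
force: [1.1, -0.5, 0.0]
opening: 0.0602
```

move_arm(
  commands=[
    [[0,-1.5,3.5,0.03],[0,-1.5,3.5,0.03],[0,-1.5,3.5,0.03],[0,-1.5,3.5,0.03],[0,-1.5,3.5,0.03],[0,-1.5,3.5,0.03],[0,-1.5,3.5,0.04],[0,0,0,0]],
  ],
)

```text
clock: 2.5
tool_pos: [0.5182, 0.1377, 0.2676]
orientation: [110.0, 89.9, -156.5]
force: [-0.0, 0.4, -0.9]
opening: 0.0602
```

Run:
```python
from h import *
o=get_obs();print(o['clock'],o['joint_pos'],pose(o).round(3))
img,P=cloud('wrist');save('w1.png',img);np.save('w1.npy',P)
x,y,z=np.moveaxis(P,-1,0)
m=(x>.48)&(x<.6)&(y>.12)&(y<.26)&(z>.08)
q=P[m]
for a in np.arange(.49,.6,.008):
    s=q[(q[:,0]>=a)&(q[:,0]<a+.008)]
    if len(s)>3:
        h=s[s[:,2]>s[:,2].max()-.012]; print(round(a,3),len(s),h[:,1].min().round(3),h[:,1].max().round(3),h.mean(0).round(4))
plan([(.539,.184,.20),(.539,.184,.128)],[93.3,None])
```

```text
2.5 [ 3.58304997e+01  6.00280240e+00 -1.30611369e+01 -1.17980202e-02
 -7.09872605e+01 -1.22318076e+02] [[-0.001 -0.998 -0.061  0.518]
 [-0.    -0.061  0.998  0.138]
 [-1.     0.001 -0.     0.268]
 [ 0.     0.     0.     1.   ]]
0.49 23721 0.12 0.191 [0.4927 0.1535 0.3727]
0.498 1446 0.12 0.171 [0.4992 0.159  0.3526]
0.506 1255 0.17 0.171 [0.509  0.1708 0.3359]
0.514 832 0.171 0.172 [0.5171 0.1712 0.3255]
0.522 483 0.168 0.172 [0.5245 0.1706 0.3149]
0.53 184 0.171 0.194 [0.5339 0.1816 0.1504]
0.538 169 0.172 0.195 [0.5419 0.1821 0.1439]
0.546 350 0.172 0.195 [0.5499 0.1827 0.1377]
0.554 607 0.173 0.196 [0.5577 0.1826 0.1317]
0.562 579 0.154 0.219 [0.5662 0.1857 0.1243]
0.57 505 0.152 0.207 [0.5751 0.1719 0.1255]
0.578 713 0.152 0.197 [0.5822 0.1747 0.135 ]
0.586 352 0.152 0.197 [0.5894 0.1725 0.1394]
0.594 177 0.152 0.198 [0.597  0.1743 0.1344]
to [0.539 0.184 0.2  ] shift cm [ 6.75 -2.46  4.65] spin 0.004 rows>= 1.7
to [0.539 0.184 0.128] shift cm [ 7.2  -0.01  0.  ] spin 0 rows>= 1.4
```

View pics/w1.png

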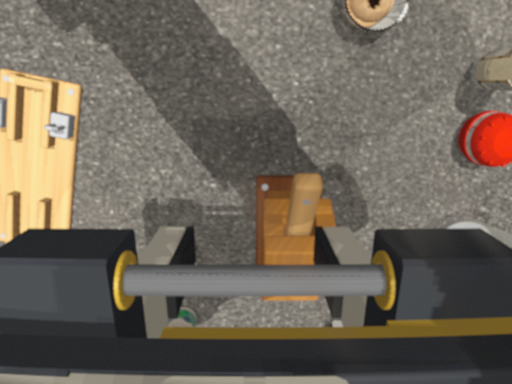

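The wrist view shows the handle at (305,205) inside the mouth, right of jaw centre. Measured handle centre is y≈0.1835 with its top at z≈0.146 for x=0.539, so the estimate holds. Going in.

move_arm(
  commands=[
    [[0,-1.2,2.3,0],[0,-1.26,2.3,0],[2.3,0,0,0],[2.3,0,0,0],[2.2,0,0,0],[2.0,0,0,0],[0,0,0,0],[0,0,0,0]],
  ],
)

```text
clock: 3.35
tool_pos: [0.5393, 0.181, 0.181]
orientation: [160.4, 90.0, -106.2]
force: [0.5, 1.2, -0.7]
opening: 0.0599
```

Run:
```python
from h import *
plan([(.539,.1835,.128)],[93.3])
```

```text
to [0.539 0.184 0.128] shift cm [5.3  0.01 0.25] spin 0.002 rows>= 1.1
```

move_arm(
  commands=[
    [[1.5,0,0.25,0],[1.5,0,0,0],[1.5,0,0,0],[0.8,0,0,0],[0,0,0,0],[0,0,0,0]],
  ],
)

```text
clock: 3.95
tool_pos: [0.5396, 0.1843, 0.1286]
orientation: [-71.5, 89.9, 22.0]
force: [-0.2, -0.7, 0.3]
opening: 0.0599
```

move_arm(
  commands=[
    [[0,0,0,0],[0,0,0,0],[0,0,0,0],[0,0,0,0],[0,0,0,0],[0,0,0,0]],
  ],
  jaw=1.0,
)

```text
clock: 4.55
tool_pos: [0.5391, 0.1842, 0.1276]
orientation: [-86.0, 90.0, 7.4]
force: [-0.1, -0.1, 1.0]
opening: 0.0237
```

Run:
```python
from h import *
T=pose();u=R.from_euler('z',3.3,degrees=True).apply([-.796,0,.605])
p=T[:3,3]; print(get_obs()['force'])
plan([p+.125*u],[None])
```

```text
[-0.10052494 -0.104924    0.99654073]
to [0.44  0.178 0.203] shift cm [-7.56  9.95  0.02] spin 0 rows>= 2.5
```

move_arm(
  commands=[
    [[-0.3,0.4,0,0],[-0.6,0.8,0,0],[-0.76,1.0,0,0],[-0.76,1.0,0,0]],
  ],
)

```text
clock: 4.95
tool_pos: [0.5061, 0.1821, 0.1526]
orientation: [-38.2, 90.0, 55.2]
force: [-0.2, -0.5, -1.2]
opening: 0.0238
```

move_arm(
  commands=[
    [[-0.76,1.0,0,0],[-0.76,1.0,0,0],[-0.76,1.0,0,0],[-0.76,1.0,0,0],[-0.76,1.0,0,0],[-0.76,1.0,0,0],[-0.76,1.0,0,0],[-0.76,1.0,0,0]],
  ],
)

```text
clock: 5.75
tool_pos: [0.4264, 0.1774, 0.2132]
orientation: [112.7, 90.0, -153.9]
force: [0.0, 0.6, -1.2]
opening: 0.0235
```

move_arm(
  commands=[
    [[-1.0,0,0,0],[-1.0,0,0,0],[0,0,0,0]],
  ],
)

```text
clock: 6.05
tool_pos: [0.4283, 0.1782, 0.2344]
orientation: [-58.2, 89.8, 35.2]
force: [0.0, 1.2, -0.5]
opening: 0.0239
```

Run:
```python
from h import *
print(pose().round(3))
i1,P=cloud('side');save('s2.png',i1[100:300,140:380]);i2,P2=cloud('wrist')
save('s2.png',cv2.resize(np.hstack([i1[120:300,150:390],i2[::2,::2][:180]]),(793,288)))
plan([(.44,.045,.225),(.44,.045,.11)],[80.7,None])
```

```text
[[ 0.002 -0.998 -0.06   0.428]
 [ 0.002 -0.06   0.998  0.178]
 [-1.    -0.003  0.002  0.234]
 [ 0.     0.     0.     1.   ]]
to [0.44  0.045 0.225] shift cm [  0.75  -0.46 -13.31] spin 0.222 rows>= 2.7
to [0.44  0.045 0.11 ] shift cm [11.5  0.  -0. ] spin 0 rows>= 2.3
```

View pics/s2.png

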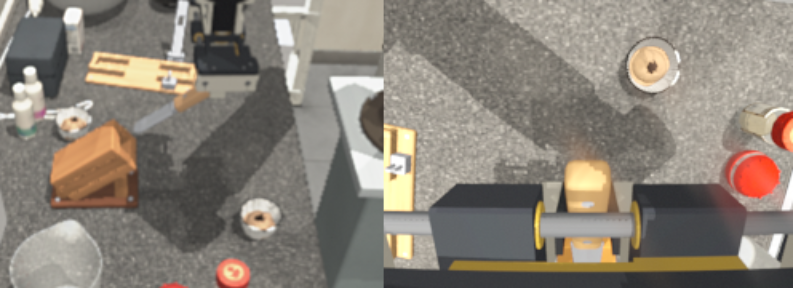

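The knife is free of the slot and still slanted tip down (side crop, blade at (150,120)). Swinging it over to the free spot and lowering.

move_arm(
  commands=[
    [[0,0,-2.2,0.037],[0,0,-2.2,0.037],[0,0,-2.2,0.037],[0,-0.1,-2.2,0.037],[0,-0.1,-2.2,0.037],[0,-0.1,-2.2,0.037],[0,0,0,0],[0,0,0,0]],
  ],
)

```text
clock: 6.95
tool_pos: [0.4259, 0.0451, 0.2321]
orientation: [122.1, 90.0, -157.3]
force: [0.2, 0.2, -1.2]
opening: 0.0239
```

move_arm(
  commands=[
    [[2.2,0,0,0],[2.4,0,0,0],[2.4,0,0,0],[2.4,0,0,0],[2.0,0,0,0],[1.2,0,0,0],[0,0,0,0]],
  ],
)

```text
clock: 7.65
tool_pos: [0.4249, 0.0456, 0.1048]
orientation: [127.7, 89.8, -151.5]
force: [-0.3, 0.4, -0.9]
opening: 0.0237
```

Run:
```python
from h import *
o=get_obs();print(pose(o).round(3),o['force'],o['joint_pos'])
```

```text
[[-0.003 -0.987  0.161  0.425]
 [-0.002  0.161  0.987  0.046]
 [-1.     0.003 -0.002  0.105]
 [ 0.     0.     0.     1.   ]] [-0.25804685  0.43900608 -0.90309202] [ 3.27680085e+01  4.21328213e+00 -3.87390211e+01 -2.31073900e-02
 -4.72746237e+01 -1.32000494e+02]
```

move_arm(
  commands=[
    [[1.0,-0.4,0,0],[1.0,-0.4,0,0],[1.0,-0.2,0,0],[1.0,-0.2,0,0]],
  ],
)

```text
clock: 8.05
tool_pos: [0.438, 0.0436, 0.066]
orientation: [-39.2, 90.0, 41.5]
force: [-2.5, 0.9, 3.8]
opening: 0.0239
```

move_arm(
  commands=[
    [[1.0,0,0,0],[1.0,0,0,0],[1.0,0,0,0],[0,0,0,0]],
  ],
)

```text
clock: 8.45
tool_pos: [0.4375, 0.0434, 0.0353]
orientation: [136.1, 89.9, -143.2]
force: [-0.4, -0.6, 1.2]
opening: 0.0237
```

Run:
```python
from h import *
o=get_obs();print(pose(o).round(3),o['force'],o['joint_pos'])
i1,P=cloud('side');save('s3.png',cv2.resize(i1[140:260,190:350],(640,480)))
```

```text
[[-0.001 -0.987  0.161  0.438]
 [-0.001  0.161  0.987  0.043]
 [-1.     0.001 -0.001  0.035]
 [ 0.     0.     0.     1.   ]] [-0.42764546 -0.55249468  1.15445336] [ 3.15351913e+01  1.17703946e+01 -4.20976083e+01  1.11192024e-02
 -3.62035371e+01 -1.30828770e+02]
```

View pics/s3.png

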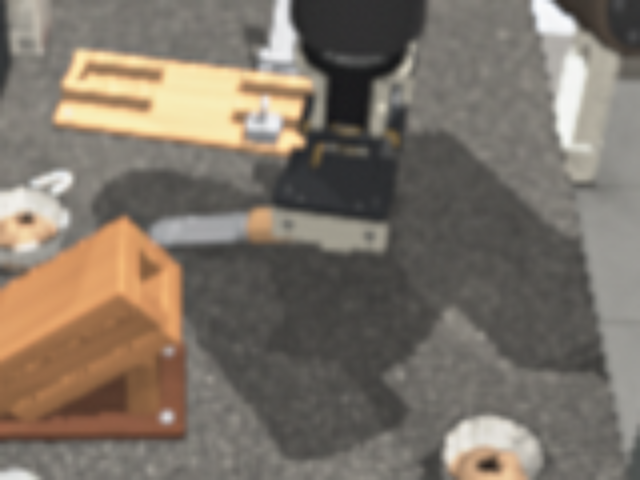

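The knife is pivoting flat nicely, tip on the worktop (blade at (200,230)). Lowering on and releasing.

move_arm(
  commands=[
    [[0.8,0,0,0],[0.8,0,0,0],[0.8,0,0,0],[0.4,0,0,0],[0,0,0,0]],
  ],
)

```text
clock: 9.0
tool_pos: [0.4375, 0.0434, 0.0079]
orientation: [130.2, 89.9, -149.1]
force: [-1.0, -0.2, 0.9]
opening: 0.0237
```

move_arm(
  commands=[
    [[0,0,0,0],[0,0,0,0],[0,0,0,0],[0,0,0,0],[0,0,0,0],[0,0,0,0]],
  ],
  jaw=5,
)

```text
clock: 9.6
tool_pos: [0.4378, 0.0436, 0.0087]
orientation: [-50.1, 90.0, 30.6]
force: [-0.4, 0.2, 0.2]
opening: 0.0498
```

move_arm(
  commands=[
    [[-1.5,0,0,0],[-3.0,-0.7,0,0],[-3.5,-1.5,0,0],[-3.5,-1.5,0,0],[-3.5,0,0,0],[0,0,0,0],[0,0,0,0]],
  ],
)

```text
clock: 10.3
tool_pos: [0.4744, 0.0377, 0.1591]
orientation: [-43.8, 89.9, 36.8]
force: [0.7, 0.5, -0.7]
opening: 0.05
```

Run:
```python
from h import *
o=get_obs();print(pose(o).round(3),o['force'])
for n in ['top','side','wrist']:
    i,P=cloud(n);save(n+'4.png',i);np.save(n+'4.npy',P)
    hsv=cv2.cvtColor(i,cv2.COLOR_RGB2HSV);x,y,z=np.moveaxis(P,-1,0)
    w=(hsv[...,0]>8)&(hsv[...,0]<28)&(hsv[...,1]>85)&(hsv[...,2]>70)&(y>-.06)&(y<.12)&(x>.35)&(x<.62)&(z<.04)&(z>.008)
    k,l,st,c=cv2.connectedComponentsWithStats(w.astype(np.uint8)); 
    if k>1:
        m=l==1+st[1:,4].argmax(); q=P[m]; print(n,m.sum(),cv2.minAreaRect((q[:,:2]*1000).astype(np.float32)),np.percentile(q[:,2],[5,50,95]))
    m=(y>-.06)&(y<.12)&(x>.35)&(x<.635)&(z<.04)&(z>.004)
    q=P[m]
    if len(q): print(n,'all',m.sum(),cv2.minAreaRect((q[:,:2]*1000).astype(np.float32)))
```

```text
[[ 0.002 -0.987  0.162  0.474]
 [ 0.001  0.162  0.987  0.038]
 [-1.    -0.001  0.001  0.159]
 [ 0.     0.     0.     1.   ]] [ 0.67181996  0.48058655 -0.73726821]
top 112 ((430.86297607421875, 44.830726623535156), (23.468229293823242, 60.95070266723633), 80.43228149414062) [0.01300626 0.01806923 0.0227432 ]
top all 338 ((492.1783752441406, 30.447811126708984), (283.4526672363281, 179.19744873046875), 0.3806493878364563)
side 226 ((455.6227111816406, 40.085960388183594), (26.915971755981445, 102.44439697265625), 80.3481216430664) [0.0101793  0.01761021 0.02095589]
side all 515 ((482.933837890625, 32.792381286621094), (273.57763671875, 174.37713623046875), 4.801762580871582)
wrist 2938 ((456.00836181640625, 41.11174011230469), (24.025840759277344, 104.6563720703125), 80.84320068359375) [0.01402111 0.01725873 0.01861385]
wrist all 4620 ((485.6031799316406, 36.68581008911133), (28.009925842285156, 164.5096435546875), 80.61272430419922)
```

View pics/wrist4.png

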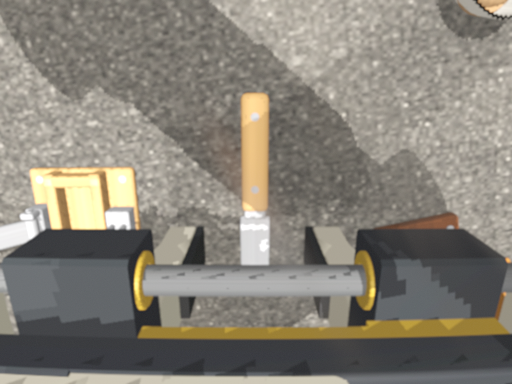

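The wrist view shows the knife lying flat and released: handle (255,95)-(255,210), blade below it. The origin is about (0.4965, 0.0344), yaw -9.3°. Next: grasp it at the middle.

Run:
```python
from h import *
plan([(.4965,.0344,.05),(.4965,.0344,.004)],[80.8,None])
```

```text
to [0.496 0.034 0.05 ] shift cm [10.74 -2.35  0.1 ] spin -0.002 rows>= 2.2
to [0.496 0.034 0.004] shift cm [ 4.6  -0.01  0.  ] spin 0 rows>= 0.9
```

move_arm(
  commands=[
    [[2.5,-0.8,0.05,0],[2.8,-0.8,0.05,0],[2.8,-0.75,0,0],[2.6,0,0,0],[1.8,0,0,0],[1.6,0,0,0],[1.2,0,0,0],[0,0,0,0]],
  ],
)

```text
clock: 11.25
tool_pos: [0.4956, 0.0339, 0.003]
orientation: [123.9, 89.7, -155.4]
force: [0.4, -0.4, -0.6]
opening: 0.0499
```

move_arm(
  commands=[
    [[0,0,0,0],[0,0,0,0],[0,0,0,0],[0,0,0,0],[0,0,0,0],[0,0,0,0]],
  ],
  jaw=1.0,
)

```text
clock: 11.85
tool_pos: [0.4979, 0.0349, 0.0061]
orientation: [-59.1, 89.9, 21.6]
force: [-1.7, -0.9, 5.8]
opening: 0.0238
```

Run:
```python
from h import *
o=get_obs();print(pose(o).round(4),o['force'],o['opening'])
c=np.array([.5555,-.1415]);d=np.array([.987,-.162])
plan([(.4965,.0344,.12),(*(c-.10*d),.19),(*c,.13)],[None,80.7,None])
```

```text
[[ 9.000e-04 -9.869e-01  1.613e-01  4.979e-01]
 [ 3.000e-04  1.613e-01  9.869e-01  3.490e-02]
 [-1.000e+00 -8.000e-04  5.000e-04  6.100e-03]
 [ 0.000e+00  0.000e+00  0.000e+00  1.000e+00]] [-1.72084372 -0.87151586  5.76183932] 0.023750549420704717
to [0.496 0.034 0.12 ] shift cm [-11.39   0.12  -0.07] spin 0 rows>= 2.3
to [ 0.457 -0.125  0.19 ] shift cm [ -7.01   1.34 -16.4 ] spin 0.0 rows>= 3.6
to [ 0.556 -0.142  0.13 ] shift cm [  6.01 -10.    -0.01] spin 0 rows>= 2.3
```

move_arm(
  commands=[
    [[-1,0,0,0],[-2.2,0,0,0],[-2.6,0,0,0],[-2.8,0,0,0],[-2.8,0,0,0],[0,-1.3,-1.8,0],[0,-1.4,-2.0,0]],
  ],
)

```text
clock: 12.55
tool_pos: [0.5188, -0.0068, 0.1215]
orientation: [-57.2, 89.8, 23.6]
force: [-0.1, 0.7, -1.3]
opening: 0.0235
```

move_arm(
  commands=[
    [[0,-1.4,-2.2,0],[0,-1.3,-2.3,0],[0,0,0,0],[0,0,0,0],[0,0,0,0]],
  ],
)

```text
clock: 13.05
tool_pos: [0.5372, -0.0556, 0.1197]
orientation: [57.2, 90.0, 137.9]
force: [-0.1, 0.5, -0.3]
opening: 0.0233
```

Run:
```python
from h import *
o=get_obs();print(pose(o).round(4),o['force'],o['opening'])
i,P=cloud('wrist');save('w5.png',i);np.save('w5.npy',P)
c=np.array([.5555,-.1415]);d=np.array([.987,-.162]);n=np.array([.162,.987])
t=(P[...,:2]-c)@d*1000; s=(P[...,:2]-c)@n*1000; z=P[...,2]*1000
for a in range(-120,20,10):
    m=(t>=a)&(t<a+10)&(abs(s)<70)&(z>4)&(z<60)&(s<45+20)
    if m.sum()>5:
        w=m&(z>24)&(z<33); f=m&(z<20)
        b=np.sort(s[w]); 
        print(a,'outer',s[m].min().round(1),s[m].max().round(1),'inner+',s[w&(s>0)].min().round(1) if (w&(s>0)).any() else '', 'inner-',s[w&(s<0)].max().round(1) if (w&(s<0)).any() else '')
    m=(t>=a)&(t<a+10)&(z>90)&(z<160)&(s>40)&(s<120)
    if m.sum()>5: print('   knife s',s[m].min().round(1),s[m].max().round(1),s[m].mean().round(1),'z',np.median(z[m]).round(1))
m=(abs(s)<56)&(z>4)&(z<40)&(abs(t)<130);print('tmin',np.percentile(t[m],[0,.5,1]))
m=(s>40)&(s<120)&(z>90)&(z<160);print('knife tmin',t[m].min(),t[m].max())
```

```text
[[-1.000e-04 -9.869e-01  1.615e-01  5.372e-01]
 [ 1.000e-04  1.615e-01  9.869e-01 -5.560e-02]
 [-1.000e+00  2.000e-04  1.000e-04  1.197e-01]
 [ 0.000e+00  0.000e+00  0.000e+00  1.000e+00]] [-0.06832592  0.54042507 -0.3071051 ] 0.023341131407955153
-120 outer -49.1 50.3 inner+ 17.0 inner- -15.9
   knife s 69.9 93.8 81.9 z 130.8
-110 outer -49.5 50.4 inner+ 0.2 inner- -0.0
   knife s 70.2 93.7 81.9 z 130.9
-100 outer -48.4 50.5 inner+ 16.3 inner- -15.6
   knife s 70.1 94.2 82.1 z 130.9
-90 outer -49.6 50.7 inner+ 16.3 inner- -15.5
   knife s 70.3 94.0 82.1 z 130.9
-80 outer -60.0 50.7 inner+ 16.4 inner- -15.2
   knife s 70.1 94.2 82.2 z 130.9
-70 outer -59.3 50.9 inner+ 16.2 inner- -15.1
   knife s 70.4 93.9 82.1 z 130.9
-60 outer -60.0 50.9 inner+ 16.5 inner- -15.1
   knife s 70.1 94.2 82.2 z 130.9
-50 outer -43.0 50.7 inner+ 16.5 inner- -14.6
   knife s 54.3 109.4 81.9 z 132.3
-40 outer -48.3 51.0 inner+ 17.3 inner- -14.6
   knife s 63.5 100.2 82.0 z 131.0
-30 outer -48.6 51.0 inner+  inner- 
   knife s 70.1 94.2 82.2 z 130.9
-20 outer -48.7 51.1 inner+  inner- 
-10 outer -49.0 51.0 inner+  inner- 
   knife s 68.4 95.6 82.0 z 124.2
0 outer -48.8 50.8 inner+  inner- 
   knife s 68.1 95.8 82.0 z 124.1
   knife s 68.5 95.5 81.8 z 124.0
tmin [-113.00609523 -112.40210449 -111.81112659]
knife tmin -127.33070350808853 16.18055433038397
```

View pics/w5.png

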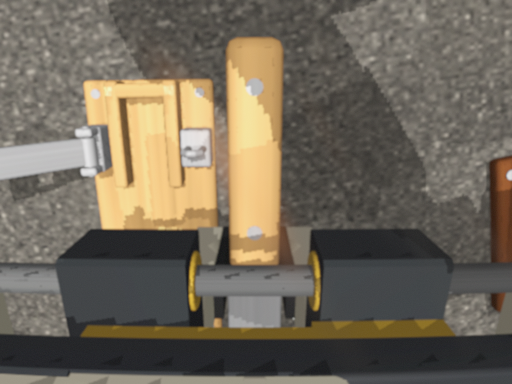

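The wrist view shows the tray clear at (155,150), hasp base at (95,150), staple at (197,148), knife held straight. Knife-to-tray offsets: 34 mm along, 81 mm across, 0.5° turn.

move_arm(
  commands=[
    [[0,-0.6,-1.2,0],[0,-0.7,-1.7,-0.004],[0,-0.7,-1.9,-0.004],[0,-0.7,-1.7,0],[0,-0.73,-1.6,0],[0,0,0,0],[0,0,0,0],[0,0,0,0]],
  ],
)

```text
clock: 13.9
tool_pos: [0.5585, -0.1408, 0.1195]
orientation: [66.1, 90.0, 147.3]
force: [-0.8, 0.0, -1.6]
opening: 0.0239
```

Run:
```python
from h import *
o=get_obs();print(pose(o).round(4),o['force'],o['opening'])
i,P=cloud('wrist');save('w6.png',i)
c=np.array([.5555,-.1415]);d=np.array([.987,-.162]);n=np.array([.162,.987])
print('tcp ts',(o['tool_pos'][:2]-c)@d*1000,(o['tool_pos'][:2]-c)@n*1000)
t=(P[...,:2]-c)@d*1000; s=(P[...,:2]-c)@n*1000; z=P[...,2]*1000
for a in range(-130,10,20):
    m=(t>=a)&(t<a+20)&(z>4)&(z<35)&(abs(s)<58); k=(t>=a)&(t<a+20)&(z>118)&(z<140)&(abs(s)<14)
    if m.sum()>5: print(a,'tray',s[m].min().round(1),s[m].max().round(1))
    if k.sum()>5: print(a,'knife',np.percentile(s[k],[1,99]).round(1))
m=(abs(s)<56)&(z>4)&(z<40)&(abs(t)<130);print('tmin',np.percentile(t[m],[0,.5,1]))
m=(abs(s)<20)&(z>90)&(z<160)&(t<0);print('knife tmin',np.percentile(t[m],[0,1]))
```

```text
[[-2.000e-04 -9.882e-01  1.532e-01  5.585e-01]
 [ 1.000e-04  1.532e-01  9.882e-01 -1.408e-01]
 [-1.000e+00  2.000e-04  1.000e-04  1.195e-01]
 [ 0.000e+00  0.000e+00  0.000e+00  1.000e+00]] [-0.81117587  0.04805972 -1.5618638 ] 0.023875987681093638
tcp ts 2.8325074243014465 1.141686855703783
-130 tray -48.8 50.5
-110 tray -50.1 50.4
-110 knife [-9.5 10.4]
-90 tray -49.8 50.2
-90 knife [-10.9  12. ]
-70 tray -45.8 49.2
-70 knife [-10.9  12.4]
-50 tray -49.5 50.3
-50 knife [-10.7  12.7]
-30 tray -49.4 50.3
-30 knife [-10.5  13. ]
-10 tray -49.3 50.2
-10 knife [-13.5  13.5]
tmin [-112.65235646 -111.60700416 -110.99082197]
knife tmin [-92.41169124 -90.92950167]
```

move_arm(
  commands=[
    [[1.5,0,-0.04,0],[2.0,0,0,0],[2.0,0,0,0],[1.4,0,0,0],[0.8,0,0,0],[0.4,0,0,0],[0,0,0,0]],
  ],
)

```text
clock: 14.65
tool_pos: [0.5586, -0.1414, 0.0385]
orientation: [111.5, 90.0, -167.3]
force: [0.3, 0.1, -0.5]
opening: 0.0235
```

move_arm(
  commands=[
    [[0.6,0,0,0],[0.6,0,0,0],[0.4,0,0,0],[0.3,0,0,0],[0,0,0,0]],
  ],
)

```text
clock: 15.15
tool_pos: [0.5583, -0.1416, 0.0191]
orientation: [100.2, 90.0, -178.7]
force: [0.2, 0.4, -1.0]
opening: 0.024
```

No contact force at 2 mm above seated, so it is inside the walls. Releasing and looking.

move_arm(
  commands=[
    [[0.1,0,0,0],[0,0,0,0],[0,0,0,0],[0,0,0,0],[0,0,0,0],[0,0,0,0]],
  ],
  jaw=4.4,
)

```text
clock: 15.75
tool_pos: [0.5586, -0.1416, 0.0186]
orientation: [-66.4, 90.0, 14.8]
force: [0.6, -0.6, 0.7]
opening: 0.0441
```

move_arm(
  commands=[
    [[-1.0,0,0,0],[-2.5,0,0,0],[-3.0,0,0,0],[-3.5,0,0,0],[-3.5,0,0,0],[-2.5,0,0,0],[0,0,0,0],[0,0,0,0]],
  ],
)

```text
clock: 16.55
tool_pos: [0.5587, -0.1415, 0.1797]
orientation: [-70.0, 89.9, 11.2]
force: [0.2, 0.2, 0.0]
opening: 0.0442
```

Run:
```python
from h import *
o=get_obs();print(pose(o).round(4),o['force'],o['opening'])
c=np.array([.5555,-.1415]);d=np.array([.987,-.162]);n=np.array([.162,.987])
I=[]
for nm in ['wrist','side']:
    i,P=cloud(nm);I.append(i)
    t=(P[...,:2]-c)@d*1000; s=(P[...,:2]-c)@n*1000; z=P[...,2]*1000
    for a in range(-110,120,20):
        k=(t>=a)&(t<a+20)&(z>7)&(z<50)&(abs(s)<11)
        if k.sum()>5: print(nm,a,'z',np.percentile(z[k],[10,50,90]).round(1))
save('w7.png',np.hstack([cv2.resize(I[0],(460,345)),cv2.resize(I[1][120:230,180:290],(340,345))]))
th=np.radians(-9.0);D=np.array([np.cos(th),np.sin(th)]);N=np.array([-D[1],D[0]])
C=c+.0023*d+.0007*n; H=C-.065*D-.038*N
print('tray',C,'hinge',H)
m=(s<-40)&(s>-160)&(z>40)&(z<150)&(abs(t+63)<25)
q=P[m]; ss=(q[:,:2]-H)@N; hh=q[:,2]-.036
f=np.polyfit(ss,hh,1);print('hasp angle',180+np.degrees(np.arctan(f[0])),'t mean',(q[:,:2]-H)@D@np.ones(len(q))/len(q),'tip',ss.min(),hh.max())
W=lambda s_,h_:(*(H+s_*N),.036+h_)
plan([W(-.13,.2),W(-.13,.065)],[-9.0,None])
print(D,N)
```

```text
[[ 2.000e-03 -9.881e-01  1.537e-01  5.587e-01]
 [ 4.000e-04  1.537e-01  9.881e-01 -1.415e-01]
 [-1.000e+00 -1.900e-03  7.000e-04  1.797e-01]
 [ 0.000e+00  0.000e+00  0.000e+00  1.000e+00]] [0.16291046 0.21891116 0.01905352] 0.04415711535753016
wrist -110 z [ 9.1 26.  28. ]
wrist -90 z [25.8 27.1 28.3]
wrist -70 z [26.1 27.2 28.3]
wrist -50 z [26.  27.4 28.4]
wrist -30 z [26.1 27.4 28.4]
wrist -10 z [26.1 27.5 28.5]
wrist 10 z [20.2 23.9 27.1]
wrist 30 z [19.8 20.7 21.7]
wrist 50 z [19.7 20.6 21.6]
wrist 70 z [19.7 20.5 21.4]
wrist 90 z [ 9.5 18.8 21.1]
side -110 z [23.1 27.8 29.7]
side -90 z [25.7 28.3 31. ]
side -70 z [26.3 29.4 30.9]
side -50 z [25.7 28.8 31.5]
side -30 z [12.7 26.2 29.8]
side -10 z [11.1 27.4 31.1]
side 10 z [11.1 22.5 27.7]
side 30 z [10.8 22.2 25. ]
side 50 z [20.5 22.2 23.8]
side 70 z [21.3 22.8 24.1]
side 90 z [20.6 26.5 30.4]
tray [ 0.5578835 -0.1411817] hinge [ 0.48773925 -0.16854562]
hasp angle 135.13038734506114 t mean -0.0010441468352629943 tip -0.08671719609244818 0.0899666199735131
to [ 0.467 -0.297  0.236] shift cm [ -5.79   6.56 -16.75] spin -1.568 rows>= 10.5
to [ 0.467 -0.297  0.101] shift cm [13.5   0.   -0.02] spin 0 rows>= 2.7
[ 0.98768834 -0.15643447] [0.15643447 0.98768834]
```

View pics/w7.png

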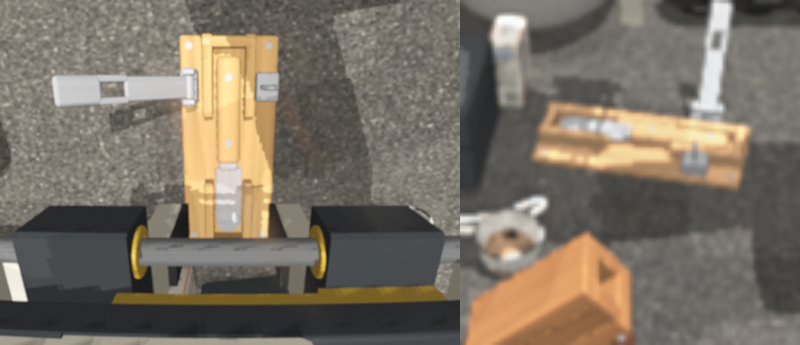

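The knife is seated flat in the pocket: handle top at 27-28 mm along its whole length, blade top at 20.6 mm. The handle is at the hasp end (wrist view: handle (228,110), hasp (120,88), staple (266,88)). Now the hasp: close the jaws, turn 90°, and go to its outer side.

move_arm(
  commands=[
    [[-0.8,0,0,-0.14],[-0.8,0,0,-0.14],[-0.8,0,0,-0.14],[-0.8,0,0,-0.14],[-0.8,0,0,-0.14],[-0.8,0,0,-0.14],[-0.8,0,0,-0.14],[0,0,0,-0.14]],
  ],
  jaw=0,
)

```text
clock: 17.45
tool_pos: [0.5586, -0.1417, 0.2344]
orientation: [58.7, 90.0, -155.7]
force: [0.9, 0.0, 1.5]
opening: 0.0005
```

move_arm(
  commands=[
    [[0,0,0,-0.14],[0,0,0,-0.14],[0,0,0,-0.14],[0,0,0,-0.03],[0,0,0,0]],
  ],
)

```text
clock: 17.95
tool_pos: [0.558, -0.1416, 0.2333]
orientation: [9.8, 89.9, -179.1]
force: [-0.0, -0.3, -0.5]
opening: 0.0007
```

```bash
cat >> h.py <<'E'
D=np.array([0.98769,-.15643]);N=np.array([.15643,.98769]);H=np.array([.4875,-.1685])
W=lambda s_,h_:(*(H+s_*N),.036+h_)
E
python3 - <<'E'
from h import *
o=get_obs();print(o['joint_pos'],pose(o).round(3))
plan([W(-.135,.2),W(-.135,.065)],[-9.0,None])
E
```

```text
[ 5.21552991e+00  1.10801408e+01 -1.14716017e+01 -1.09430746e-02
 -6.75836396e+01 -1.40825817e+01] [[-0.002 -0.154 -0.988  0.558]
 [-0.    -0.988  0.154 -0.142]
 [-1.     0.     0.002  0.233]
 [ 0.     0.     0.     1.   ]]
to [ 0.466 -0.302  0.236] shift cm [-0.25 17.25  6.59] spin 0.002 rows>= 3.7
to [ 0.466 -0.302  0.101] shift cm [ 1.35e+01 -1.00e-02 -3.00e-02] spin 0 rows>= 2.7
```

move_arm(
  commands=[
    [[0,2.4,0.9,0],[0,3.0,1.15,0],[0,3.0,1.15,0],[0,3.0,1.15,0],[0,3.0,1.15,0],[0,2.85,1.09,0],[0,0,0,0],[0,0,0,0]],
  ],
)

```text
clock: 18.75
tool_pos: [0.4662, -0.3023, 0.2339]
orientation: [-12.2, 89.9, 158.8]
force: [-0.1, 0.9, 0.3]
opening: 0.0005
```

move_arm(
  commands=[
    [[2.5,0,0,0],[3.0,0,0,0],[3.0,0,0,0],[2.5,0,0,0],[2.2,0,0,0],[0,0,0,0],[0,0,0,0]],
  ],
)

```text
clock: 19.45
tool_pos: [0.4673, -0.3014, 0.1027]
orientation: [14.0, 89.9, -174.8]
force: [-0.2, -0.2, -0.2]
opening: 0.0003
```

Run:
```python
from h import *
o=get_obs();print(o['tool_pos'],o['force'])
plan([W(-.105,.067),W(-.02,.09)],[None,None])
```

```text
[ 0.46730461 -0.30139304  0.10267614] [-0.17815546 -0.17122152 -0.24171005]
to [ 0.471 -0.272  0.103] shift cm [-0.03 -2.94  0.08] spin 0 rows>= 0.6
to [ 0.484 -0.188  0.126] shift cm [-2.3  -8.5  -0.02] spin 0 rows>= 1.8
```

Pushing the hasp up and over, slowly.

move_arm(
  commands=[
    [[0,-1.0,0,0],[0,-1.0,0,0],[0,-1.0,0,0],[0,-1.0,0,0],[-0.3,-1.0,0,0],[-0.3,-1.0,0,0],[0,0,0,0]],
  ],
)

```text
clock: 20.15
tool_pos: [0.4774, -0.2426, 0.1109]
orientation: [160.0, 89.8, -28.8]
force: [0.1, -3.5, 2.1]
opening: 0.0001
```

move_arm(
  commands=[
    [[-0.3,-1.0,0,0],[-0.3,-1.0,0,0],[-0.3,-1.0,0,0],[-0.3,-1.0,0,0],[-0.3,-1.0,0,0],[-0.2,-1.0,0,0],[0,0,0,0]],
  ],
)

```text
clock: 20.85
tool_pos: [0.4856, -0.182, 0.1257]
orientation: [-114.0, 90.0, 57.2]
force: [0.6, 0.4, 0.2]
opening: 0.0002
```

```bash
cat > hasp.py <<'E'
from h import *
o=get_obs();p=o['tool_pos'];print('tcp s,h,t',(p[:2]-H)@N,p[2]-.036,(p[:2]-H)@D,o['force'])
i,P=cloud('side')
t=(P[...,:2]-H)@D; s=(P[...,:2]-H)@N; h=P[...,2]-.036
sat=cv2.cvtColor(i,cv2.COLOR_RGB2HSV)[...,1]
m=(abs(t)<.013)&(np.hypot(s,h)<.13)&(np.hypot(s,h)>.03)&(h>-.02)&(sat<60)
print(m.sum()); a=np.degrees(np.arctan2(h[m],s[m])); print(np.histogram(a,bins=range(-20,181,10)))
import time; save('hs%d.png'%int(o['clock']*10),cv2.resize(i[70:220,190:390],(600,450)))
E
python3 hasp.py
```

```text
tcp s,h,t -0.013604402010378314 0.08970581298385838 0.0002726170581725555 [0.64823291 0.36541197 0.22271754]
225
(array([ 7, 43,  9,  1,  0,  0,  0,  0,  0,  0, 91, 74,  0,  0,  0,  0,  0,
        0,  0,  0]), array([-20, -10,   0,  10,  20,  30,  40,  50,  60,  70,  80,  90, 100,
       110, 120, 130, 140, 150, 160, 170, 180]))
```

```bash
ls pics
```

```text
c0.png
hs208.png
s2.png
s3.png
side0.png
side4.png
top0.png
top4.png
w1.png
w5.png
w6.png
w7.png
wrist4.png
```

move_arm(
  commands=[
    [[0.1,-1.1,0,0],[0.2,-1.1,0,0],[0.2,-1.2,0,0],[0.35,-1.25,0,0],[0.35,-1.25,0,0],[0.9,-1.25,0,0],[0.9,-1.25,0,0],[0,0,0,0]],
  ],
)

```text
clock: 21.7
tool_pos: [0.4979, -0.0987, 0.094]
orientation: [3.7, 89.9, 174.9]
force: [-1.6, -0.5, 0.9]
opening: 0.0003
```

move_arm(
  commands=[
    [[1.0,-1.0,0,0],[1.0,-1.0,0,0],[1.0,-0.7,0,0],[1.0,-0.7,0,0],[0,0,0,0]],
  ],
)

```text
clock: 22.2
tool_pos: [0.5029, -0.066, 0.0539]
orientation: [14.6, 89.9, -174.2]
force: [-0.8, -0.7, -0.0]
opening: 0.0003
```

```bash
python3 hasp.py
```

```text
tcp s,h,t 0.1036077835228572 0.017891188229276142 -0.0008351515642956182 [-0.78498053 -0.69640753 -0.02220344]
132
(array([ 6, 12, 18, 41, 50,  5,  0,  0,  0,  0,  0,  0,  0,  0,  0,  0,  0,
        0,  0,  0]), array([-20, -10,   0,  10,  20,  30,  40,  50,  60,  70,  80,  90, 100,
       110, 120, 130, 140, 150, 160, 170, 180]))
```

move_arm(
  commands=[
    [[0.5,-0.1,0,0],[0.5,0,0,0],[0.3,0,0,0],[0,0,0,0]],
  ],
)

```text
clock: 22.65
tool_pos: [0.5036, -0.0659, 0.0422]
orientation: [18.9, 90.0, -170.0]
force: [0.5, -0.1, -0.1]
opening: 0.0
```

move_arm(
  commands=[
    [[0.3,0,0,0],[0,0,0,0]],
  ],
)

```text
clock: 22.85
tool_pos: [0.5038, -0.0658, 0.0397]
orientation: [164.9, 90.0, -24.0]
force: [-1.4, 0.8, 2.6]
opening: 0.0002
```

move_arm(
  commands=[
    [[0.2,0,0,0],[0,0,0,0]],
  ],
)

```text
clock: 23.05
tool_pos: [0.504, -0.0659, 0.0391]
orientation: [158.7, 90.0, -30.1]
force: [-6.3, 2.4, 20.2]
opening: 0.0005
```

move_arm(
  commands=[
    [[0.2,0,0,0],[0,0,0,0]],
  ],
)

```text
clock: 23.25
tool_pos: [0.5042, -0.0659, 0.0385]
orientation: [165.9, 89.9, -22.9]
force: [-11.5, 3.4, 36.7]
opening: -0.0001
```

It hit its stop (force rising steeply, no further travel). Backing off and checking.

move_arm(
  commands=[
    [[-0.6,0,0,0],[-1.5,0,0,0],[-3,0,0,0],[-3,0,0,0],[-3,1.5,0,0],[-3,2,0,0],[-2,2,2,0],[0,0,2,0]],
  ],
)

```text
clock: 24.05
tool_pos: [0.4565, -0.1153, 0.1992]
orientation: [-172.5, 89.7, -1.5]
force: [0.5, -1.1, 0.1]
opening: 0.0003
```

move_arm(
  commands=[
    [[0,2,2,0],[0,2,2,0],[0,2,1,0],[0,0,0,0],[0,0,0,0],[0,0,0,0]],
  ],
)

```text
clock: 24.65
tool_pos: [0.3974, -0.1653, 0.1966]
orientation: [-163.1, 90.0, 8.0]
force: [-0.0, -0.7, -0.2]
opening: 0.0009
```

```bash
python3 hasp.py
python3 - <<'E'
from h import *
i,P=cloud('side');j,_=cloud('top')
t=(P[...,:2]-H)@D*1000-65; s=(P[...,:2]-H)@N*1000-38; z=P[...,2]*1000
hs=cv2.cvtColor(i,cv2.COLOR_RGB2HSV)[...,1]
m=(abs(t+65)<13)&(z>20)&(z<70)
for a in range(-40,85,8):
    k=m&(s>=a)&(s<a+8)
    if k.sum()>1: print(a,'z',np.percentile(z[k],[10,50,90]).round(1),k.sum())
for a in range(-110,120,20):
    k=(t>=a)&(t<a+20)&(z>7)&(z<50)&(abs(s)<11)
    if k.sum()>5: print('knife',a,'z',np.median(z[k]).round(1))
save('fin.png',np.hstack([cv2.resize(i[110:230,170:290],(400,400)),cv2.resize(j[140:260,260:380],(400,400))]))
E
```

```text
tcp s,h,t -0.0109085427572834 0.16056631023703244 -0.08947628710766317 [-0.00983713 -0.74179198 -0.19544924]
126
(array([  3,  17, 104,   2,   0,   0,   0,   0,   0,   0,   0,   0,   0,
         0,   0,   0,   0,   0,   0,   0]), array([-20, -10,   0,  10,  20,  30,  40,  50,  60,  70,  80,  90, 100,
       110, 120, 130, 140, 150, 160, 170, 180]))
-40 z [31.9 40.3 43.1] 22
-32 z [35.9 41.1 41.9] 9
-24 z [26.  39.6 42.2] 13
-16 z [37.8 39.7 40.8] 9
-8 z [30.3 39.9 41.5] 10
0 z [28.4 39.4 41.8] 13
8 z [37.2 39.3 41.2] 10
16 z [27.9 39.6 42.2] 12
24 z [29.3 38.7 43.7] 12
32 z [30.2 39.5 46.5] 8
40 z [25.5 40.1 46.1] 17
48 z [37.2 40.4 41.7] 10
56 z [37.9 40.7 42. ] 12
64 z [39.4 40.2 42.2] 8
72 z [35.8 39.8 42.6] 18
knife -110 z 28.3
knife -90 z 29.3
knife -70 z 39.7
knife -50 z 29.1
knife -30 z 26.8
knife -10 z 26.0
knife 10 z 21.4
knife 30 z 22.4
knife 50 z 23.0
knife 70 z 22.8
knife 90 z 27.7
```

View pics/fin.png

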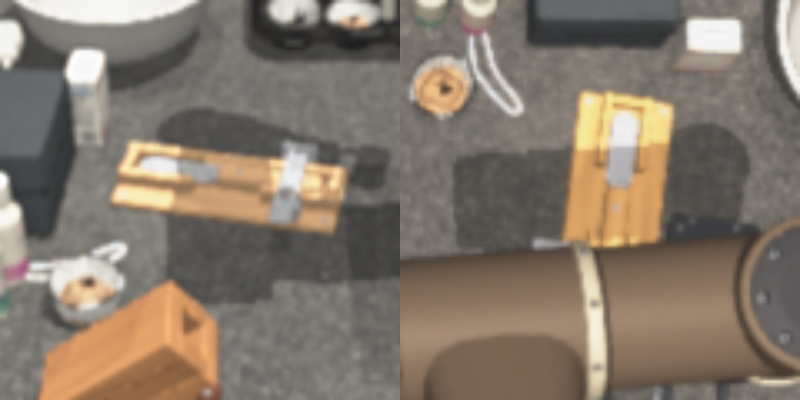

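The side crop shows the hasp level across the pocket at (290,185) with the staple through its eye. Its top stays at 39-41 mm from hinge to tab, and the knife lies flat underneath. Handing in.

```bash
python3 -c "
from plant import close_job; print(close_job())"
```

```text
the job is handed in; nothing more can be done
None
```

The palette knife is in the tray with the hasp down over its handle, and I handed the job in at about 25 s on the robot's clock. `close_job()` reports no verdict.

- **Moves:** I drew the knife from the block by its handle and pivoted it flat on the bare worktop with its tip on the surface. I let go there, took it again by the middle and laid it in the pocket. I then pushed the hasp over and pressed it down until it stopped, with the force at about 37 N on the fingertips.
- **Knife:** before closing the hasp, the handle top was level at 27–28 mm and the blade top at 20.6 mm, so it lies on the floor. I estimate it within about 1 mm of the pocket's centre both ways, from measurements just before release. After closing, the side camera read 1–2 mm higher and noisier, still flat.
- **Hasp:** its top was level at 39–41 mm from the hinge to the tab, which matches closed.
- **Robot and bystanders:** the gripper was about 0.2 m above the worktop, touching nothing. No bystander I could see had shifted, but I did not measure their final positions.
- **Disagreement:** two close views of the tray's centre line differed by about 0.7 mm across and 0.5° in yaw. I used a value between them, and the knife went in without contact force.

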